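# Park and lock the slit lamp for transport

## Task

Get the slit lamp ready to be moved. First take the round examination lens off the runway and set it down gently, lying flat, in the white open tray; then slide the carriage by its joystick fully home against the runway's end stop, and only after that reach in under the lamp head and slide the small transport-lock grip on the front ledge fully to its own end stop. Do not knock or push on the lamp head, and leave everything else on the table where it stands.

Things in the scene. Friction and masses are not known exactly. Their poses are not given: they have to be found in the camera images.
- base: White base plate of the slit lamp, fixed; placed and turned differently each time. Origin on the table; front = -x, z up. The plate spans x -140..140, y -170..200 mm, top (runway and front ledge) at z 30 mm. The front ledge (x -140..-82) carries the lock grip.
- runway_stop (a point): Middle of the top of the runway's end stop at the base's -y end: a dark bar along x, 200 mm long, 18 mm thick (base x -80..120, y -173..-155), its top 55 mm above the table. Axes as the base's.
- head_foot (a point): Middle of the top of the grey foot strip at the base's +y end, 240 (x) x 35 (y) x 25 mm (base x -80..160, y 200..236), with two empty sockets of the removed head rest at base x -50 and 140, 28 mm in diameter, 85 mm high. Axes as the base's.
- carriage (a joint): Slide of the carriage in m along the base's -y: 0 far from the end stop, 0.130 fully home against it; starts at 0 to 0.02. Slides at about 3 N, stays where left, stops hard. White housing 200 (x) x 180 (y) mm, 32 to 76 mm above the table, base x -80..120, its middle at base y = 65 mm minus the slide. It carries joystick, microscope and lamp head.
- joystick (a point): Middle of the black upright joystick knob on the carriage: cylinder 26 mm in diameter, 45 mm high, centre 139 mm above the table, on a 12 mm stem, 40 mm of it showing above the housing; rigid with the carriage. At base x -45, 65 mm to the -y side of the carriage's middle. Axes as the base's.
- microscope (a point): Middle of the black microscope on the carriage's mast: 70 (x) x 90 (y) x 75 mm, centre 356 mm above the table at base x 80, 60 mm to the +y side of the carriage's middle; eyepieces reach 30 mm further to -y. An 18 mm bar, 277 to 295 mm above the table, runs from the mast to the lamp head. Axes as the base's.
- lamp_head: Black lamp box carried by the carriage, 70 (x) x 70 (y) x 110 mm (fins add 20 on top); origin mid-underside, 195 mm above the table; axes as the base's. At base x -105..-35, middle 45 mm to the +y side of the carriage's middle. With the carriage home it hangs over the lock grip's back: reach that from the front (-x) with the tool leaning back 30 to 40 degrees.
- lock (a joint): Slide of the transport-lock grip in m along the base's +y (opposite to the carriage's way home): 0 is unlocked, 0.050 is fully locked against its end stop; it starts at 0 to 0.012. It needs about 2.5 N to slide, stays where it is left, and stops hard at the end.
- lock_grip (a point): Grasp point of the transport-lock grip: ribbed black lug 16 mm wide along the base's y, 18 mm thick, 46 mm long, standing on the front ledge, leaning 30 degrees from vertical to the front (-x). The point is on its centre line, 30 mm from its foot, 57 mm above the table, 16 mm short of its end; at slide s it is at base x -115, y -45 mm + s. Axes as the base's.
- lens: Loose hand-held examination lens: a black round ring mount with glass faces, diameter 50 mm, 22 mm high, about 40 to 85 g, lying flat on the runway between the carriage and the end stop. Origin at the centre of its underside, z up.
- tray: White plastic open tray, fixed, 130 (x) x 110 (y) x 18 mm, walls 4 mm, inner floor 4 mm above the table; on the left or the right of the slit lamp. Origin at the centre of its underside.
- pot: Bystander: round open steel pot, 70 mm in diameter, 60 mm high, on the other side from the tray. Origin under its centre.
- drops_a: Bystander: eye-drop bottle, 26 mm in diameter, 55 mm high, standing on the base's front ledge at its +y end. Origin under its centre.
- drops_b: Bystander: eye-drop bottle, 30 mm in diameter, 60 mm high, standing on the table just in front of the base. Origin under its centre.
- pump: Bystander: white pump bottle, 68 mm in diameter, 190 mm high. Origin under its centre.
- tissues: Bystander: cardboard box (tissues) 115 x 115 x 120 mm. Origin under its centre.
- occluder: Bystander: flat black eye-occluder paddle, about 185 mm long, 6 mm thick. Origin under the middle of its handle.
- lens_case: Bystander: small grey lens case, 70 x 45 x 22 mm. Origin under its centre.
Things that resemble listed ones, but are neither listed nor needed, are in the scene too. There is more than one size of the tray; the one meant has the size given above.

How it is judged:
On the way, in this order (a step that is already met when the one before it is completed fails the run):
1. the lens lies flat in the tray, released (x of lens in the frame of tray between -0.042 and 0.042 m and y of lens in the frame of tray between -0.032 and 0.032 m and height (world z) of lens below 0.034 m and (angle between lens's own z axis and vertical below 0.2 rad or angle between lens's own z axis and vertical above 2.94 rad) and linear speed of lens below 0.02 m/s and contact force between the fingers and lens below 0.1 N), for 0.2 s.
2. the carriage is fully home against the end stop (value of joint carriage above 0.127 m), for 0.2 s.
3. the transport lock is slid to its end stop, with the carriage home (value of joint lock above 0.0475 m and value of joint carriage above 0.127 m), for 0.2 s.
At the end, for the whole second after the job is handed in: The lens lies flat (within 0.2 rad), at rest and released inside the tray; the carriage is within 3 mm of its end stop (0.127 of 0.130 m) and the transport lock within 2.5 mm of its end stop (0.0475 of 0.050 m) (all of step 1 and all of step 3); the robot touches nothing.
It fails at once if the lamp head is knocked or pushed with more than 8 N (contact force between any of the arm, the fingers and lamp_head above 8 N).
It fails at once if the lens is dropped: it moves faster than 0.7 m/s with no finger on it (linear speed of lens above 0.7 m/s and contact force between the fingers and lens below 0.05 N).
It fails at once if a bystander is moved by more than 30 mm (distance of any of pot, drops_a, drops_b, pump, tissues, occluder, lens_case from where it was at the start of the episode above 0.03 m).
It fails at once if a standing bystander is tipped (angle between any of pot, drops_a, drops_b, pump, tissues, occluder, lens_case's own z axis and vertical above 0.5 rad).
It also fails if it takes over 72 s, if anything falls off the work surface, if the arm or the gripper's body presses on something with over 40 N, if the wrist force passes 120 N, or if a joint passes its speed limit or range.

## Robot

A 6-joint arm with a two-finger parallel gripper is mounted at the origin on the work surface. World frame = base frame: x ahead of the robot, y to its left, z up, the work surface at z = 0. Lengths are in m, angles in rad, forces in N, time in s.
With the tool pointing down it reaches from about 0.35 to 0.975 m from the base axis. Payload 7.1 kg.
Tool frame: the origin (TCP) lies midway between the tips of the shut fingers; the grasp point (between the pads) lies 19 mm behind it; z points along the fingers, y is the direction in which the jaws open and shut (so a half turn about z gives the same grasp; the last joint's range is limited). The gripper opens to 88 mm and grips with 3 to 60 N. Pads are 20 mm wide; open, the fingers measure 115 mm over their backs; the gripper's body (75 mm by 178 mm) begins 61 mm behind the grasp point.
Start: joints at [1.164, 0.423, 1.63, -0, 1.089, -0.019], TCP at [0.236, 0.579, 0.19] pointing down, gripper open.
Joint ranges: [-3, 3], [-0.9, 2.11], [0.09, 2.58], [-1.31, 4.45], [0.11, 2.69], [-2.54, 2.54]. Speed limits (rad/s): [2.39, 2.39, 3.01, 3.14, 3.14, 3.14].

## Interface

Orientations are given as [roll, pitch, yaw] about the fixed x, y, z axes, in that order (R = Rz(yaw) Ry(pitch) Rx(roll)).
In Python, from rig import bot gives the robot as it stands.
- The arm moves only by the tool jog_arm, never from a script. Its argument "plan" is a list of rows, each an object of numbers: "x", "y", "z": the shift along the tool's x, y, z in mm; "ax", "ay", "az": the turn, a rotation vector about the tool's x, y, z in degrees. In form: [{"x": .., "y": .., "z": .., "ax": .., "ay": .., "az": ..}, ...]. A call has 1 to 5 rows; each row is the pose to reach, as a shift and turn from the pose commanded when the call began, along the tool's axes at that moment; what a row does not reach only later rows make up. A row lasts 1/12 s, in which the tool goes at most 41.7 mm and 7.16 degrees, less where a joint would pass 70% of its speed; a pose out of reach is approached as far as the arm can. A call with a gripper value outside its range is refused whole. "hand" is the closure, from 0 (fully open) to 1 (shut), set as the call begins (left out, the last holds). The fingers move at their own pace and stop on an object; "newtons" is the grip in N (left out, the last holds). Time passes only in rows, so rows that repeat a pose let the fingers close. It gives the time, the measured TCP pose, the force and the opening at its end, in the units of the state.
- bot.read_state(): the state, without advancing time (a new reading comes with each control period).
- bot.capture(name): name is "side" or "top" or "wrist"; returns a dict with "image" (420x560x3 uint8, red, green, blue), "K" (3x3 intrinsics, pixels), "rvec" (rotation vector, rad) and "tvec" (3), from world to camera coordinates, as OpenCV has them. Camera axes: x right, y down, z forward; pixel columns grow to the right and rows downward; lengths in m; the calibration is good to about 2 mm. A picture is of the moment at which its call begins. There is no depth.
- bot.hand_in(): hands the job in, once; it reports no verdict.
Trained networks look in a picture, given as the dict that the camera call returned (one of the last four; its "shot" number tells which), for a name from the list of things; names that differ only in an ending like _2 or _b are one class to them, and where a whole thing is asked for, a point or a joint stands for the part that bears it (a point fixed in the world has none). Each returns a list of dicts, best first, with "score" (0 to 1); they miss things now and then, are a little off and sometimes report something else, mostly with a low value. They report only what shows in the picture. A call takes as long as a camera call. They do not tell look-alikes from the thing itself.
- bot.spot_in(picture, query): "rect" ([centre column, centre row, width, height] in pixels, round what is visible of it).
- bot.regions_of(picture, query): "region" (420x560 bool, what is visible of it) and "rect" ([centre column, centre row, width, height] in pixels, round what is visible of it).
The state is a dict: "t": time; "qpos": joint angles; "qvel": joint speeds; "joint_efforts": joint torques, N m; "ee_pos": TCP position; "eef_rot": TCP orientation; "wrist_force": force on the tool from outside, world axes, zero at the start; "ft_torque": the same for the moment, N m; "opening": finger opening in m.
Only numpy, scipy, OpenCV 4.12 (cv2) and the standard library are available. Lean on these libraries where they do the work, as an engineer would, in place of code of your own. Each camera call takes 0.05 s, during which the arm holds its last target. There are 200 camera calls.

## Working session

There is one attempt and no reset: what is moved stays moved. The work goes in short steps, Python scripts to look and compute and a tool call to move; the robot and the scene stay as the last step left them, time stands still between calls to the robot, and variables do not carry over. Pictures are saved under pics/ and viewed, about 8 in all and at most 12, crops included, and the job is handed in when it is done.

Besides the shell and the picture viewer there is one more tool, called as name(argument=value, ...) on one line, values as JSON. jog_arm: Moves the arm, as the interface text tells. Its arguments: {"type":"object","properties":{"plan":{"type":"array","items":{"type":"object","properties":{"x":{"type":"number"},"y":{"type":"number"},"z":{"type":"number"},"ax":{"type":"number"},"ay":{"type":"number"},"az":{"type":"number"}}}},"hand":{"type":"number"},"newtons":{"type":"number"}},"required":["plan"]}

```bash
ls; mkdir -p pics; cat > h.py <<'E'
import numpy as np, cv2
from rig import bot
from scipy.spatial.transform import Rotation as R
def ray(p,uv):
    Rm=cv2.Rodrigues(np.array(p['rvec'],float))[0]; K=np.array(p['K'])
    d=Rm.T@np.linalg.inv(K)@np.array([uv[0],uv[1],1.]); c=-Rm.T@np.array(p['tvec']).ravel(); return c,d
def at(p,uv,z):
    c,d=ray(p,uv); return c+d*(z-c[2])/d[2]
def px(p,X):
    return cv2.projectPoints(np.array(X,float).reshape(-1,3),np.array(p['rvec'],float),np.array(p['tvec'],float),np.array(p['K'],float),None)[0].reshape(-1,2)
def save(p,n,s=1): cv2.imwrite('pics/'+n,cv2.resize(p['image'][:,:,::-1],None,fx=s,fy=s,interpolation=cv2.INTER_CUBIC))
E
python3 - <<'E'
from h import *
print(bot.read_state())
names="base runway_stop head_foot carriage joystick microscope lamp_head lock lock_grip lens tray pot drops_a drops_b pump tissues occluder lens_case".split()
ims=[]
for c in ("top","side"):
    p=bot.capture(c); ims.append(p['image']); print(c,ray(p,(280,210)))
    for n in names:
        try: print(n,[(np.round(r['rect']).astype(int).tolist(),round(r['score'],2)) for r in bot.spot_in(p,n)][:4])
        except Exception as e: print(n,e)
    save(p,c+'0.png',1.4)
E
```

```text
pics
{'t': 0.0, 'qpos': array([ 1.16403817e+00,  4.23835603e-01,  1.63065423e+00,  5.42971785e-06,
        1.08858413e+00, -1.89971646e-02]), 'qvel': array([-0.00047088, -0.00035675, -0.00107277,  0.00212967, -0.00042886,
       -0.00058133]), 'joint_efforts': array([ 3.84938903e-03, -5.44600439e+01, -2.73683435e+01,  6.45741122e-02,
        2.25969264e-02, -7.75971262e-05]), 'ee_pos': array([0.2360661 , 0.57807632, 0.18941905]), 'eef_rot': array([-3.14011171e+00, -3.29448665e-05,  2.75382911e+00]), 'wrist_force': array([-0.59786301, -0.08280433, -0.15261369]), 'ft_torque': array([-0.0048758 ,  0.02197767,  0.0224851 ]), 'opening': 0.08781658879055784}
top (array([ 0.41980446, -0.00687986,  1.47924874]), array([ 0.05047119, -0.00511413, -0.9987936 ]))
base [([254, 166, 122, 97], 0.61)]
runway_stop [([149, 166, 32, 24], 0.71), ([252, 166, 121, 95], 0.68)]
head_foot [([256, 166, 123, 100], 0.67), ([278, 197, 2, 11], 0.17)]
carriage [([235, 157, 79, 79], 0.88)]
joystick [([235, 156, 80, 84], 0.58)]
microscope [([235, 160, 81, 86], 0.76)]
lamp_head [([231, 186, 32, 28], 0.74)]
lock [([40
[... 954 characters left out ...]
 0.65), ([308, 153, 81, 137], 0.61), ([281, 146, 30, 49], 0.55), ([264, 185, 6, 10], 0.27)]
lock [([296, 225, 15, 9], 0.56), ([414, 332, 66, 67], 0.21)]
lock_grip [([295, 226, 14, 5], 0.4)]
lens [([335, 230, 17, 19], 0.77)]
tray [([314, 408, 42, 25], 0.92), ([325, 336, 56, 49], 0.91), ([241, 350, 82, 76], 0.55)]
pot [([314, 173, 135, 182], 0.55), ([309, 151, 84, 134], 0.52)]
drops_a [([251, 206, 6, 16], 0.63), ([263, 184, 5, 14], 0.6)]
drops_b [([251, 206, 6, 16], 0.63), ([263, 184, 5, 14], 0.6)]
pump [([270, 117, 24, 48], 0.82), ([263, 186, 7, 9], 0.67)]
tissues [([414, 332, 66, 63], 0.58)]
occluder [([390, 284, 50, 25], 0.8), ([295, 226, 14, 9], 0.61)]
lens_case [([252, 206, 8, 17], 0.52)]
```

View pics/top0.png

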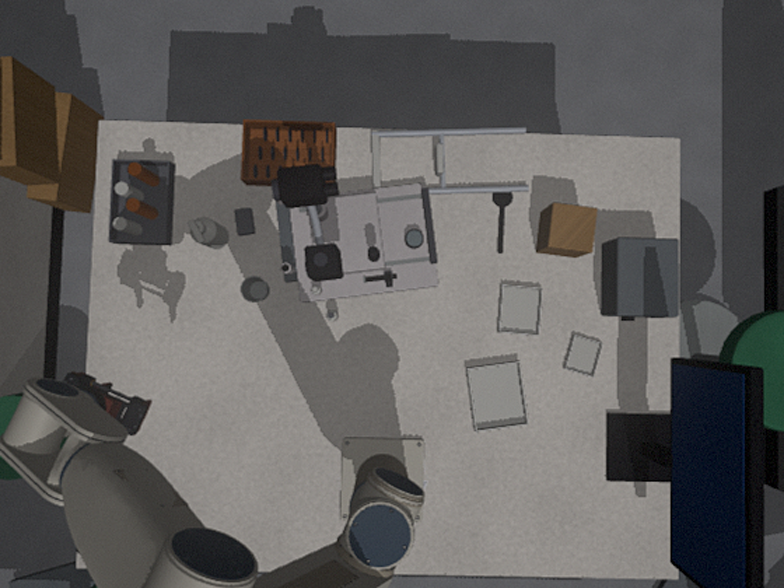

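View pics/side0.png

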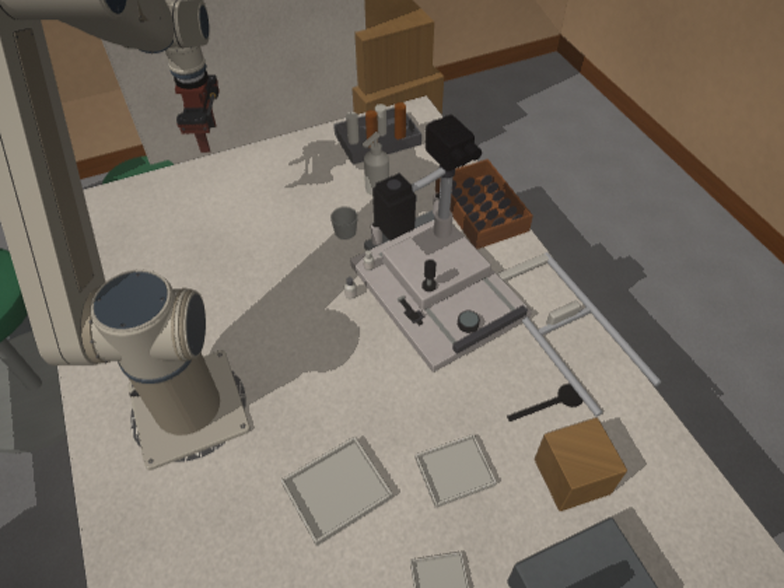

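Top view (1.4x): base around (365,240), lens at (414,237), lock grip at (380,278), stop bar at (430,225). There are three tray candidates, at (519,307), (497,392) and (582,353). I'll measure their sizes.

```bash
python3 - <<'E'
from h import *
p=bot.capture("top")
for r in bot.regions_of(p,"tray")[:4]:
    m=r['region'].astype(np.uint8); c=max(cv2.findContours(m,0,2)[0],key=cv2.contourArea)
    b=cv2.boxPoints(cv2.minAreaRect(c)); w=np.array([at(p,u,.016)[:2] for u in b])
    e=w-np.roll(w,-1,0)
    print(round(r['score'],2),'c',w.mean(0).round(4),'sides',np.linalg.norm(e,axis=1).round(3),'yaws',np.degrees(np.arctan2(e[:,1],e[:,0])).round(1),b.mean(0).round(0))
for n,z in(("lens",.052),("carriage",.076),("lock_grip",.055)):
    for r in bot.regions_of(p,n)[:1]:
        v,u=np.nonzero(r['region']); print(n,r['score'],at(p,(u.mean(),v.mean()),z).round(4),len(u))
im=p['image'][:,:,::-1]
a=cv2.resize(im[110:225,190:320],None,fx=4,fy=4,interpolation=cv2.INTER_CUBIC)
b=cv2.resize(im[190:310,320:440],(276,276),interpolation=cv2.INTER_CUBIC)
o=np.zeros((460,796,3),np.uint8);o[:,:520]=a;o[:276,520:]=b
cv2.imwrite('pics/mont.png',o)
E
```

```text
0.67 c [ 0.3442 -0.5303] sides [0.095 0.086 0.095 0.086] yaws [ 164.    74.9  -16.2 -105.2] [416. 254.]
0.65 c [ 0.4616 -0.3595] sides [0.134 0.115 0.134 0.115] yaws [178.5  89.   -1.7 -91.1] [371. 221.]
0.65 c [ 0.2312 -0.3022] sides [0.147 0.173 0.146 0.172] yaws [  99.3    8.9  -80.9 -170.8] [355. 282.]
0.16 c [0.688 0.163] sides [0.276 0.316 0.274 0.315] yaws [  99.7    9.3  -80.6 -170.3] [234. 157.]
lens 0.63 [ 0.5365 -0.0039  0.052 ] 59
carriage 0.81 [0.674  0.1441 0.076 ] 4111
lock_grip 0.59 [ 0.5342 -0.005   0.055 ] 44
```

View pics/mont.png

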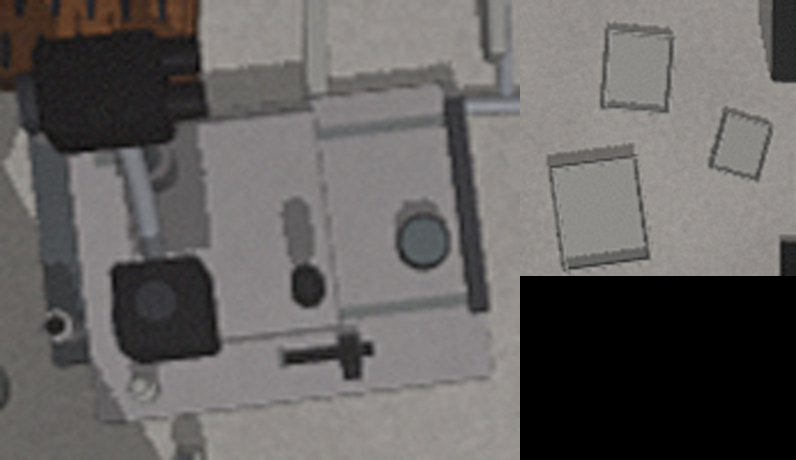

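Top crop: the stop bar runs from (454,98) to (478,310), the lens is at (423,240), the joystick knob at (308,285), the lock grip at (350,355) and the base front corners at (491,376) and (105,420). The trays are small (95x86 mm), middle (134x115) and large (147x172). The middle one, at original pixel (371,221), fits 130x110. Next I'll fit the base pose.

```bash
cat >> h.py <<'E'
def wb(b,pt): 
    c,s=np.cos(b[2]),np.sin(b[2]); x,y,z=np.array(pt)/1000.; return np.array([b[0]+c*x-s*y,b[1]+s*x+c*y,z])
E
python3 - <<'E'
from h import *
from scipy.optimize import least_squares
p=bot.capture("top")
D=[((120,-155,55),(445,98)),((120,-173,55),(463,97)),((-80,-155,55),(468,311)),((-80,-173,55),(488,310)),((-140,-170,30),(491,376)),((-140,200,30),(105,420))]
C=[((-45,0,161),(308,285)),((120,-25,76),(323,125)),((-80,-25,76),(338,324))]
o=lambda q:np.array(q)/4.+[190,110]
def f(v):
    r=[px(p,wb(v,a))[0]-o(q) for a,q in D]+[px(p,wb(v,(a[0],a[1]-1000*v[3],a[2])))[0]-o(q) for a,q in C]
    return np.ravel(r)
s=least_squares(f,[.67,.1,.1,.01],loss='soft_l1'); b=s.x
print('base',b.round(4),np.degrees(b[2]));print(s.fun.round(1) if 0 else f(b).reshape(-1,2).round(1))
print('lens',at(p,o((423,240)),.052).round(4))
print('joy',wb(b,(-45,-1000*b[3],139)).round(4),'home',wb(b,(-45,-130,139)).round(4))
print('lock0',wb(b,(-115,-45,57)).round(4),'lock seen',at(p,o((350,355)),.06).round(4), 'expected px',px(p,[wb(b,(-115,-45,57)),wb(b,(-115,5,57))])*4-[760,440])
print('lamp home',wb(b,(-70,-20,195)).round(4))
st=bot.read_state();print(R.from_euler('xyz',st['eef_rot']).as_matrix().round(3))
E
```

```text
base [0.6317 0.0519 0.1409 0.0122] 8.074807708179371
[[-0.1  0.1]
 [ 0.3 -0.2]
 [ 0.5  0.5]
 [ 0.4  0.2]
 [ 0.1  0.5]
 [-2.5  0.8]
 [-0.1 -1.8]
 [-1.4 -4.5]
 [ 1.   0.3]]
lens [ 0.6408 -0.0681  0.052 ]
joy [0.5888 0.0335 0.139 ] home [ 0.6054 -0.0831  0.139 ]
lock0 [ 0.5241 -0.0088  0.057 ] lock seen [ 0.5323 -0.0039  0.06  ] expected px [[355.10402262 364.34203243]
 [300.63404372 370.51659281]]
lamp home [0.5652 0.0223 0.195 ]
[[-0.926  0.378  0.   ]
 [ 0.378  0.926  0.   ]
 [-0.     0.    -1.   ]]
```

```bash
cat >> h.py <<'E'
def down(th):  # tool z down, tool y at world angle th deg
    y=np.array([np.cos(np.radians(th)),np.sin(np.radians(th)),0]); z=np.array([0,0,-1.]); return np.c_[np.cross(y,z),y,z]
def lean(psi,tilt): # approach dir horizontal angle psi (deg), tilt from vertical; tool y horizontal, psi+90
    a=np.radians(psi);t=np.radians(tilt); z=np.array([np.sin(t)*np.cos(a),np.sin(t)*np.sin(a),-np.cos(t)])
    y=np.array([-np.sin(a),np.cos(a),0]); return np.c_[np.cross(y,z),y,z]
def chain(wps):
    st=bot.read_state(); P=np.array(st['ee_pos']); M=R.from_euler('xyz',st['eef_rot']).as_matrix()
    for q,N in wps:
        d=M.T@(np.array(q)-P)*1000; a=np.degrees(R.from_matrix(M.T@N).as_rotvec())
        print(d.round(0).tolist(),a.round(1).tolist(),'len',round(np.linalg.norm(d)),'ang',round(np.linalg.norm(a),1)); P,M=np.array(q),N
E
python3 - <<'E'
from h import *
chain([((.33,.42,.25),down(55)),((.39,.24,.25),down(40)),((.41,.05,.25),down(25)),((.45,-.12,.25),down(8)),((.62,-.075,.22),down(8))])
E
```

```text
[-147.0, -111.0, -60.0] [0.0, 0.0, 12.8] len 194 ang 12.8
[-152.0, -113.0, 0.0] [0.0, 0.0, 15.0] len 190 ang 15.0
[-158.0, -107.0, 0.0] [0.0, 0.0, 15.0] len 191 ang 15.0
[-171.0, -36.0, 0.0] [0.0, 0.0, 17.0] len 175 ang 17.0
[21.0, 175.0, 30.0] [0.0, 0.0, 0.0] len 178 ang 0.0
```

jog_arm(plan=[{"x":-147,"y":-111,"z":-60,"az":13},{"x":-147,"y":-111,"z":-60,"az":13},{"x":-147,"y":-111,"z":-60,"az":13},{"x":-147,"y":-111,"z":-60,"az":13},{"x":-147,"y":-111,"z":-60,"az":13}], hand=0)

```text
$.plan[0]: bad value
```

jog_arm(plan=[{"x":-152,"y":-113,"z":0,"az":15},{"x":-152,"y":-113,"z":0,"az":15},{"x":-152,"y":-113,"z":0,"az":15},{"x":-152,"y":-113,"z":0,"az":15},{"x":-152,"y":-113,"z":0,"az":15}])

```text
$.plan[0]: bad value
```

jog_arm(plan=[{"x":-158,"y":-107,"z":0,"az":15},{"x":-158,"y":-107,"z":0,"az":15},{"x":-158,"y":-107,"z":0,"az":15},{"x":-158,"y":-107,"z":0,"az":15},{"x":-158,"y":-107,"z":0,"az":15}])

```text
$.plan[0]: bad value
```

jog_arm(plan=[{"x":-171,"y":-36,"z":0,"az":17},{"x":-171,"y":-36,"z":0,"az":17},{"x":-171,"y":-36,"z":0,"az":17},{"x":-171,"y":-36,"z":0,"az":17},{"x":-171,"y":-36,"z":0,"az":17}])

```text
$.plan[0]: bad value
```

jog_arm(plan=[{"x":-147,"y":-111,"z":-60,"ax":0,"ay":0,"az":13},{"x":-147,"y":-111,"z":-60,"ax":0,"ay":0,"az":13},{"x":-147,"y":-111,"z":-60,"ax":0,"ay":0,"az":13},{"x":-147,"y":-111,"z":-60,"ax":0,"ay":0,"az":13},{"x":-147,"y":-111,"z":-60,"ax":0,"ay":0,"az":13}], hand=0)

```text
t: 2.62
ee_pos: [0.3317, 0.4179, 0.2514]
eef_rot: [3.141, 0.001, 2.526]
wrist_force: [1.0, 0.5, -0.2]
opening: 0.0872
```

All six keys are needed.

jog_arm(plan=[{"x":-152,"y":-113,"z":0,"ax":0,"ay":0,"az":15},{"x":-152,"y":-113,"z":0,"ax":0,"ay":0,"az":15},{"x":-152,"y":-113,"z":0,"ax":0,"ay":0,"az":15},{"x":-152,"y":-113,"z":0,"ax":0,"ay":0,"az":15},{"x":-152,"y":-113,"z":0,"ax":0,"ay":0,"az":15}])

```text
t: 3.03
ee_pos: [0.3898, 0.237, 0.2503]
eef_rot: [-3.141, 0.001, 2.264]
wrist_force: [0.3, 0.2, -0.7]
opening: 0.0881
```

jog_arm(plan=[{"x":-158,"y":-107,"z":0,"ax":0,"ay":0,"az":15},{"x":-158,"y":-107,"z":0,"ax":0,"ay":0,"az":15},{"x":-158,"y":-107,"z":0,"ax":0,"ay":0,"az":15},{"x":-158,"y":-107,"z":0,"ax":0,"ay":0,"az":15},{"x":-158,"y":-107,"z":0,"ax":0,"ay":0,"az":15}])

```text
t: 3.45
ee_pos: [0.4081, 0.0473, 0.2505]
eef_rot: [3.141, 0.001, 2.002]
wrist_force: [0.4, -0.5, 0.0]
opening: 0.0881
```

jog_arm(plan=[{"x":-171,"y":-36,"z":0,"ax":0,"ay":0,"az":17},{"x":-171,"y":-36,"z":0,"ax":0,"ay":0,"az":17},{"x":-171,"y":-36,"z":0,"ax":0,"ay":0,"az":17},{"x":-171,"y":-36,"z":0,"ax":0,"ay":0,"az":17},{"x":-171,"y":-36,"z":0,"ax":0,"ay":0,"az":17}])

```text
t: 3.87
ee_pos: [0.4486, -0.125, 0.2507]
eef_rot: [3.14, 0.002, 1.703]
wrist_force: [-0.2, 0.0, 0.5]
opening: 0.0879
```

jog_arm(plan=[{"x":21,"y":150,"z":15,"ax":0,"ay":0,"az":0},{"x":21,"y":150,"z":15,"ax":0,"ay":0,"az":0},{"x":21,"y":150,"z":15,"ax":0,"ay":0,"az":0},{"x":21,"y":150,"z":15,"ax":0,"ay":0,"az":0},{"x":21,"y":150,"z":15,"ax":0,"ay":0,"az":0}])

```text
t: 4.28
ee_pos: [0.5971, -0.0772, 0.2342]
eef_rot: [3.14, -0.0, 1.708]
wrist_force: [-0.8, 0.8, 0.8]
opening: 0.0878
```

```bash
python3 - <<'E'
from h import *
st=bot.read_state();print(st['t'],st['qpos'].round(2))
p=bot.capture("wrist"); save(p,'w1.png',1.4); print(ray(p,(280,210)))
for r in bot.regions_of(p,"lens")[:3]:
    v,u=np.nonzero(r['region']); c=[(u.min()+u.max())/2,(v.min()+v.max())/2]; print(r['score'],np.round(r['rect']),at(p,c,.052).round(4),at(p,(u.mean(),v.mean()),.052).round(4),len(u))
b=[.6317,.0519,.1409]
for n,q in dict(stopA=(-80,-155,55),stopB=(-80,-173,55),stopC=(120,-155,55),corner=(-140,-170,30),lock0=(-115,-45,57),joy=(-45,-12,161),lens=(-8,-120,52)).items(): print(n,px(p,wb(b,q)).round(0)*1.4)
E
```

```text
4.2833 [-0.15  0.34  1.64  0.    1.15 -0.29]
(array([0.58404002, 0.00118938, 0.43038218]), array([ 0.03656871, -0.28643322, -0.9574181 ]))
0.95 [319. 178.  46.  41.] [ 0.6389 -0.068   0.052 ] [ 0.6387 -0.068   0.052 ] 1462
0.35 [332. 113. 255. 222.] [0.6375 0.0086 0.052 ] [0.6333 0.0156 0.052 ] 51111
stopA [[364.  292.6]]
stopB [[364.  312.2]]
stopC [[596.4 291.2]]
corner [[301. 301.]]
lock0 [[316.4 158.2]]
joy [[410.2  95.2]]
lens [[448.  250.6]]
```

View pics/w1.png

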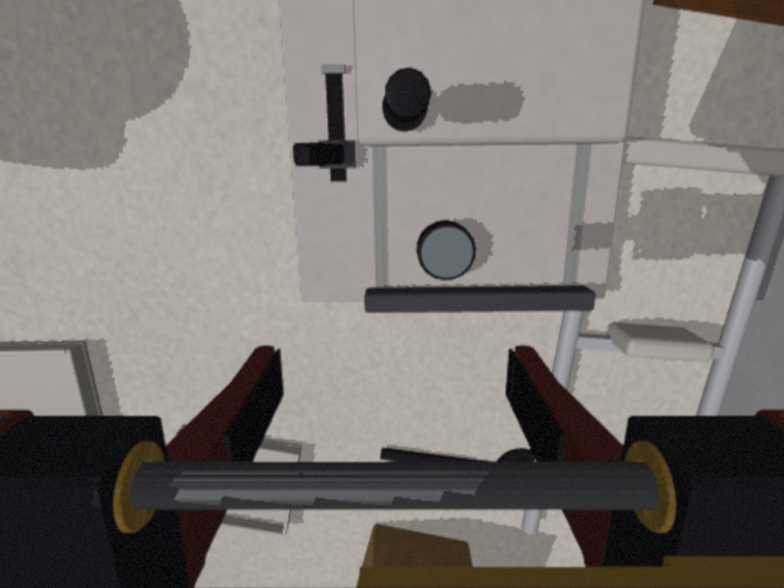

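The wrist view confirms the base fit: stop bar at (480,298), lens at (446,250), grip tip at (316,153), joystick knob at (407,92). The lens is at (0.639,-0.068), 0.052 m top height assumed.

```bash
python3 - <<'E'
from h import *
chain([((.639,-.068,.10),down(8)),((.639,-.068,.0345),down(8))])
E
```

```text
[4.0, 47.0, 134.0] [-0.1, -0.0, -0.1] len 142 ang 0.2
[0.0, 0.0, 66.0] [0.0, 0.0, 0.0] len 66 ang 0.0
```

jog_arm(plan=[{"x":4,"y":47,"z":80,"ax":0,"ay":0,"az":0},{"x":4,"y":47,"z":80,"ax":0,"ay":0,"az":0},{"x":4,"y":47,"z":134,"ax":0,"ay":0,"az":0},{"x":4,"y":47,"z":134,"ax":0,"ay":0,"az":0},{"x":4,"y":47,"z":134,"ax":0,"ay":0,"az":0}])

```text
t: 4.8
ee_pos: [0.6342, -0.0682, 0.0962]
eef_rot: [-3.132, -0.002, 1.706]
wrist_force: [-1.1, 1.0, 0.1]
opening: 0.0877
```

jog_arm(plan=[{"x":0,"y":0,"z":25,"ax":0,"ay":0,"az":0},{"x":0,"y":0,"z":45,"ax":0,"ay":0,"az":0},{"x":0,"y":0,"z":60,"ax":0,"ay":0,"az":0},{"x":0,"y":0,"z":66,"ax":0,"ay":0,"az":0},{"x":0,"y":0,"z":66,"ax":0,"ay":0,"az":0}])

```text
t: 5.22
ee_pos: [0.6383, -0.0688, 0.0357]
eef_rot: [-3.141, -0.0, 1.706]
wrist_force: [-0.3, -0.4, 0.4]
opening: 0.0878
```

jog_arm(plan=[{"x":0,"y":0,"z":0,"ax":0,"ay":0,"az":0},{"x":0,"y":0,"z":0,"ax":0,"ay":0,"az":0},{"x":0,"y":0,"z":0,"ax":0,"ay":0,"az":0},{"x":0,"y":0,"z":0,"ax":0,"ay":0,"az":0},{"x":0,"y":0,"z":0,"ax":0,"ay":0,"az":0}], hand=1, newtons=15)

```text
t: 5.63
ee_pos: [0.6395, -0.0686, 0.036]
eef_rot: [3.141, 0.0, 1.707]
wrist_force: [0.6, 0.0, -0.6]
opening: 0.0585
```

jog_arm(plan=[{"x":0,"y":0,"z":0,"ax":0,"ay":0,"az":0},{"x":0,"y":0,"z":0,"ax":0,"ay":0,"az":0},{"x":0,"y":0,"z":0,"ax":0,"ay":0,"az":0}])

```text
t: 5.88
ee_pos: [0.6391, -0.0685, 0.0352]
eef_rot: [-3.142, -0.0, 1.707]
wrist_force: [1.2, 0.3, 0.2]
opening: 0.0381
```

The opening is 38 mm, less than the 50 mm lens. I'll look before moving on.

```bash
python3 - <<'E'
from h import *
st=bot.read_state();print(st['t'],st['opening'])
p=bot.capture("wrist"); save(p,'w2.png',1.2); print(bot.read_state()['opening'])
E
```

```text
5.8833 0.03810005194712607
0.0335945829642244
```

View pics/w2.png

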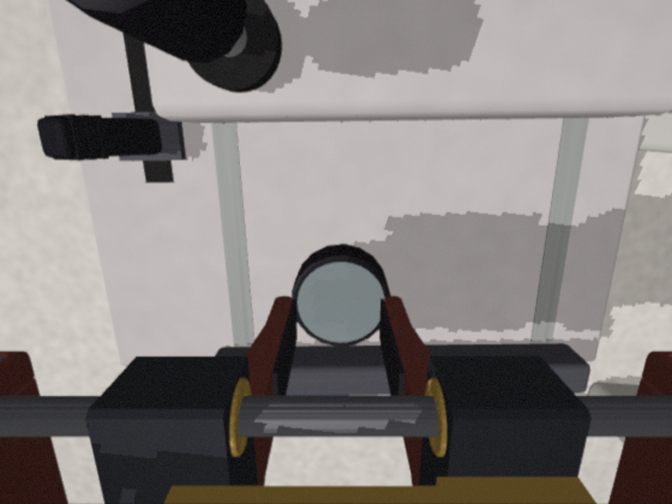

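The lens has been squeezed out towards +y: it sits at (340,300) with the fingers on its -y side. I'll reopen and remeasure.

jog_arm(plan=[{"x":0,"y":0,"z":0,"ax":0,"ay":0,"az":0},{"x":0,"y":0,"z":0,"ax":0,"ay":0,"az":0},{"x":0,"y":0,"z":0,"ax":0,"ay":0,"az":0},{"x":0,"y":0,"z":0,"ax":0,"ay":0,"az":0},{"x":0,"y":0,"z":0,"ax":0,"ay":0,"az":0}], hand=0)

```text
t: 6.35
ee_pos: [0.6391, -0.0685, 0.0351]
eef_rot: [-3.142, 0.0, 1.707]
wrist_force: [0.8, -1.0, -1.7]
opening: 0.0642
```

jog_arm(plan=[{"x":0,"y":0,"z":-30,"ax":0,"ay":0,"az":0},{"x":0,"y":0,"z":-60,"ax":0,"ay":0,"az":0},{"x":0,"y":0,"z":-60,"ax":0,"ay":0,"az":0},{"x":0,"y":0,"z":-60,"ax":0,"ay":0,"az":0}])

```text
t: 6.68
ee_pos: [0.6406, -0.0687, 0.0971]
eef_rot: [3.138, 0.001, 1.707]
wrist_force: [-0.2, -0.0, -1.1]
opening: 0.0874
```

```bash
python3 - <<'E'
from h import *
st=bot.read_state();print(st['t'],st['opening'],st['ee_pos'])
p=bot.capture("wrist"); save(p,'w3.png',1.2)
for r in bot.regions_of(p,"lens")[:3]:
    v,u=np.nonzero(r['region']); c=[(u.min()+u.max())/2,(v.min()+v.max())/2]; print(r['score'],np.round(r['rect']),at(p,c,.052).round(4),at(p,(u.mean(),v.mean()),.041).round(4),len(u))
print('tcp px',px(p,st['ee_pos'])*1.2)
b=[.6317,.0519,.1409]
for n,q in dict(stopA=(-80,-155,55),stopB=(-80,-173,55),stopC=(120,-155,55),lock0=(-115,-45,57)).items(): print(n,px(p,wb(b,q)).round(0)*1.2)
E
```

```text
6.6833 0.08738016847082582 [ 0.64055232 -0.06871346  0.09705389]
0.88 [282. 215.  66.  68.] [ 0.6386 -0.0668  0.052 ] [ 0.639  -0.0701  0.041 ] 3221
tcp px [[341.29172192 288.01526923]]
stopA [[232.8 313.2]]
stopB [[235.2 337.2]]
stopC [[532.8 310.8]]
lock0 [[156.  141.6]]
```

View pics/w3.png

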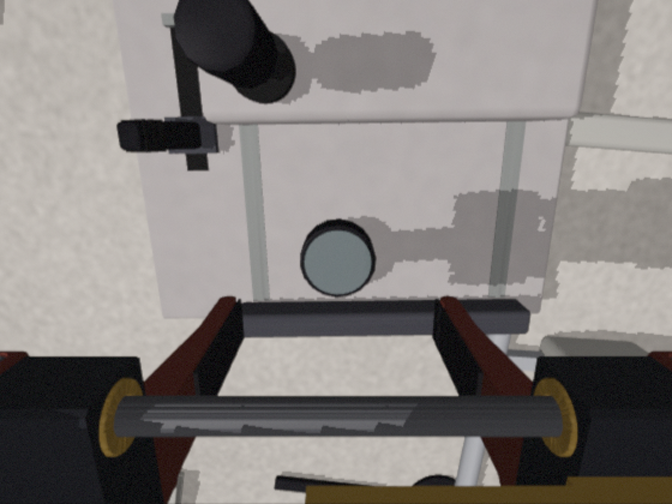

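```bash
python3 - <<'E'
from h import *
st=bot.read_state(); p=bot.capture("wrist"); M=R.from_euler('xyz',st['eef_rot']).as_matrix(); P=st['ee_pos']
print('cam in tool mm',(M.T@(ray(p,(0,0))[0]-P)*1000).round(1))
for z in (0,-19,-40,-60):
  for x in(-10,10):
    print(z,x,[ (px(p,P+M@np.array([x,y,z])/1000)[0]*1.2).round(0).tolist() for y in (-57,-44,44,57)])
E
```

```text
cam in tool mm [  79.5   -1.9 -196.1]
0 -10 [[237.0, 305.0], [261.0, 305.0], [422.0, 305.0], [446.0, 305.0]]
0 10 [[234.0, 271.0], [259.0, 271.0], [424.0, 271.0], [449.0, 271.0]]
-19 -10 [[228.0, 321.0], [254.0, 321.0], [430.0, 321.0], [456.0, 321.0]]
-19 10 [[224.0, 284.0], [251.0, 284.0], [432.0, 284.0], [459.0, 284.0]]
-40 -10 [[215.0, 343.0], [244.0, 343.0], [440.0, 342.0], [469.0, 342.0]]
-40 10 [[211.0, 302.0], [241.0, 301.0], [444.0, 301.0], [474.0, 301.0]]
-60 -10 [[200.0, 368.0], [233.0, 368.0], [453.0, 368.0], [485.0, 368.0]]
-60 10 [[195.0, 323.0], [228.0, 323.0], [457.0, 323.0], [491.0, 323.0]]
```

The lens has hardly moved and the closing never stalled, so the fingers passed above it. The visible fingertips project about 35–40 mm behind the stated TCP. I'll part-close above the lens and check the tip depth directly.

jog_arm(plan=[{"x":0,"y":0,"z":30,"ax":0,"ay":0,"az":0},{"x":0,"y":0,"z":55,"ax":0,"ay":0,"az":0},{"x":0,"y":0,"z":62,"ax":0,"ay":0,"az":0},{"x":0,"y":0,"z":62,"ax":0,"ay":0,"az":0},{"x":0,"y":0,"z":62,"ax":0,"ay":0,"az":0}], hand=0.3)

```text
t: 7.25
ee_pos: [0.6386, -0.0684, 0.0326]
eef_rot: [-3.14, -0.0, 1.707]
wrist_force: [0.1, 0.2, -0.2]
opening: 0.0619
```

```bash
python3 - <<'E'
from h import *
st=bot.read_state(); p=bot.capture("wrist"); M=R.from_euler('xyz',st['eef_rot']).as_matrix(); P=st['ee_pos']; print(st['t'],P,st['opening'],st['wrist_force'])
h=st['opening']*500
for z in (0,-10,-20,-30,-40):
    print(z,[ (px(p,P+M@np.array([10,y,z])/1000)[0]).round(0).tolist() for y in (-h,h)])
s=bot.capture("side"); q=px(s,P)[0]; print('tcp side',q)
u,v=int(q[0]),int(q[1]); a=cv2.resize(s['image'][v-50:v+25,u-50:u+50,::-1],None,fx=4,fy=4,interpolation=cv2.INTER_CUBIC)
for z,c in ((0,(0,0,255)),(-38,(0,255,255))):
    t=(px(s,P+M@np.array([0,0,z])/1000)[0]-[u-50,v-50])*4; cv2.drawMarker(a,tuple(int(i) for i in t),c,1,12,1)
w=p['image'][120:420,80:480,::-1]
cv2.imwrite('pics/m4.png',np.hstack([w,a]))
E
```

```text
7.25 [ 0.63860338 -0.06844972  0.03256123] 0.06189256890281968 [ 0.06238978  0.20547004 -0.19794217]
0 [[236.0, 225.0], [333.0, 225.0]]
-10 [[234.0, 231.0], [335.0, 231.0]]
-20 [[231.0, 237.0], [338.0, 237.0]]
-30 [[229.0, 244.0], [341.0, 244.0]]
-40 [[226.0, 251.0], [345.0, 251.0]]
tcp side [333.31556584 230.96767457]
```

View pics/m4.png

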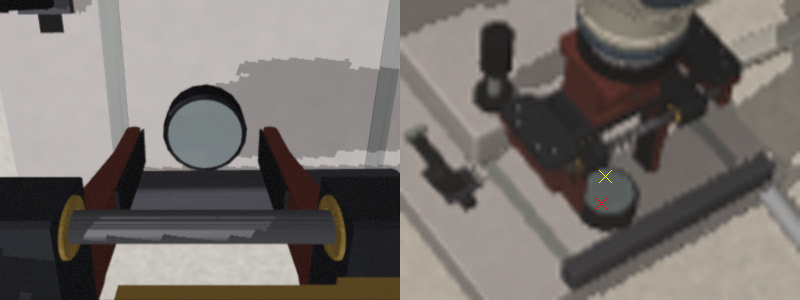

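```bash
python3 - <<'E'
from h import *
st=bot.read_state(); M=R.from_euler('xyz',st['eef_rot']).as_matrix(); P=st['ee_pos']
s=bot.capture("side"); q=px(s,P)[0]; u,v=int(q[0]),int(q[1])
for z in(0,-20,-35):
    print(z,[((px(s,P+M@np.array([x,y,z])/1000)[0]-[u-50,v-50])*4+[400,0]).round(0).tolist() for x,y in ((-10,31),(-10,45),(10,31),(10,-31),(-10,-31),(-10,-45))])
print('lens rim',((px(s,[[.639,-.068-.025,.052],[.639,-.068-.025,.03]])-[u-50,v-50])*4+[400,0]).round(0).tolist())
E
```

```text
0 [[642.0, 194.0], [656.0, 187.0], [627.0, 177.0], [564.0, 210.0], [579.0, 228.0], [564.0, 236.0]]
-20 [[644.0, 180.0], [658.0, 172.0], [629.0, 163.0], [566.0, 196.0], [580.0, 214.0], [566.0, 221.0]]
-35 [[646.0, 169.0], [660.0, 161.0], [631.0, 152.0], [567.0, 185.0], [582.0, 203.0], [567.0, 210.0]]
lens rim [[618.0, 213.0], [616.0, 229.0]]
```

Both cameras agree that the real fingertips are about 35 mm behind the reported TCP along tool z. I'll plan with that: tips are now at z≈0.067, so I go down about 30 mm while watching the force.

jog_arm(plan=[{"x":0,"y":0,"z":6,"ax":0,"ay":0,"az":0},{"x":0,"y":0,"z":12,"ax":0,"ay":0,"az":0},{"x":0,"y":0,"z":18,"ax":0,"ay":0,"az":0},{"x":0,"y":0,"z":20,"ax":0,"ay":0,"az":0}], hand=0.25)

```text
t: 7.73
ee_pos: [0.6384, -0.0684, 0.0121]
eef_rot: [-3.14, -0.0, 1.707]
wrist_force: [0.0, 0.2, -0.2]
opening: 0.0657
```

jog_arm(plan=[{"x":0,"y":0,"z":4,"ax":0,"ay":0,"az":0},{"x":0,"y":0,"z":8,"ax":0,"ay":0,"az":0},{"x":0,"y":0,"z":10,"ax":0,"ay":0,"az":0},{"x":0,"y":0,"z":10,"ax":0,"ay":0,"az":0}])

```text
t: 8.07
ee_pos: [0.6387, -0.0685, 0.0025]
eef_rot: [-3.141, -0.0, 1.707]
wrist_force: [-0.1, 0.0, 0.1]
opening: 0.066
```

jog_arm(plan=[{"x":0,"y":0,"z":0,"ax":0,"ay":0,"az":0},{"x":0,"y":0,"z":0,"ax":0,"ay":0,"az":0},{"x":0,"y":0,"z":0,"ax":0,"ay":0,"az":0},{"x":0,"y":0,"z":0,"ax":0,"ay":0,"az":0},{"x":0,"y":0,"z":0,"ax":0,"ay":0,"az":0}], hand=1, newtons=15)

```text
t: 8.48
ee_pos: [0.6393, -0.0686, 0.0034]
eef_rot: [3.141, 0.0, 1.707]
wrist_force: [0.3, 0.4, 0.3]
opening: 0.0494
```

The fingers hold at 49.4 mm, so the lens is gripped. Lift.

jog_arm(plan=[{"x":0,"y":0,"z":-5,"ax":0,"ay":0,"az":0},{"x":0,"y":0,"z":-20,"ax":0,"ay":0,"az":0},{"x":0,"y":0,"z":-50,"ax":0,"ay":0,"az":0},{"x":0,"y":0,"z":-80,"ax":0,"ay":0,"az":0},{"x":0,"y":0,"z":-110,"ax":0,"ay":0,"az":0}])

```text
t: 8.9
ee_pos: [0.6389, -0.0685, 0.1154]
eef_rot: [-3.142, -0.0, 1.707]
wrist_force: [1.1, 0.2, -0.9]
opening: 0.0497
```

```bash
python3 - <<'E'
from h import *
st=bot.read_state();print(st['t'],st['ee_pos'],st['opening'])
p=bot.capture("wrist")
for r in bot.regions_of(p,"lens")[:2]: print(r['score'],np.round(r['rect']))
M=R.from_euler('xyz',st['eef_rot']).as_matrix(); P=st['ee_pos']
print([px(p,P+M@np.array([0,0,z])/1000)[0].round() for z in (0,-35,-50)])
T=(.4616,-.3595)
chain([((.60,-.20,.14),down(3)),((.50,-.345,.14),down(-1)),((T[0],T[1],.10),down(-1.5)),((T[0],T[1],-.015),down(-1.5))])
E
```

```text
8.9 [ 0.63885395 -0.06849793  0.11537913] 0.049651617265671334
0.9 [282. 268.  99. 100.]
[array([284., 240.]), array([285., 264.]), array([285., 278.])]
[-124.0, -60.0, -20.0] [0.6, 0.1, 4.8] len 139 ang 4.8
[-140.0, -107.0, 0.0] [0.0, 0.0, 4.0] len 176 ang 4.0
[-15.0, -38.0, 40.0] [0.0, 0.0, 0.5] len 57 ang 0.5
[0.0, 0.0, 115.0] [0.0, 0.0, 0.0] len 115 ang 0.0
```

jog_arm(plan=[{"x":-35,"y":-15,"z":-10,"ax":0,"ay":0,"az":5},{"x":-70,"y":-32,"z":-20,"ax":0,"ay":0,"az":5},{"x":-105,"y":-50,"z":-20,"ax":0,"ay":0,"az":5},{"x":-124,"y":-60,"z":-20,"ax":0,"ay":0,"az":5},{"x":-124,"y":-60,"z":-20,"ax":0,"ay":0,"az":5}])

```text
t: 9.42
ee_pos: [0.5947, -0.2033, 0.1337]
eef_rot: [-3.141, 0.001, 1.616]
wrist_force: [0.2, -0.9, -0.2]
opening: 0.05
```

jog_arm(plan=[{"x":-32,"y":-24,"z":0,"ax":0,"ay":0,"az":4},{"x":-64,"y":-48,"z":0,"ax":0,"ay":0,"az":4},{"x":-96,"y":-72,"z":0,"ax":0,"ay":0,"az":4},{"x":-125,"y":-95,"z":0,"ax":0,"ay":0,"az":4},{"x":-140,"y":-107,"z":0,"ax":0,"ay":0,"az":4}])

```text
t: 9.83
ee_pos: [0.4943, -0.3464, 0.1333]
eef_rot: [-3.141, 0.0, 1.548]
wrist_force: [0.7, -0.1, -1.8]
opening: 0.0497
```

```bash
python3 - <<'E'
from h import *
st=bot.read_state();print(st['t'],st['ee_pos'],st['opening'])
p=bot.capture("top")
for r in bot.regions_of(p,"tray")[:5]: print(r['score'],at(p,r['rect'][:2],.016).round(3))
p=bot.capture("wrist")
for r in bot.regions_of(p,"tray")[:3]:
    m=r['region'].astype(np.uint8); c=max(cv2.findContours(m,0,2)[0],key=cv2.contourArea)
    b=cv2.boxPoints(cv2.minAreaRect(c)); w=np.array([at(p,u,.018)[:2] for u in b]); e=w-np.roll(w,-1,0)
    print(r['score'],r['rect'],w.round(3).tolist(),w.mean(0).round(4),np.linalg.norm(e,axis=1).round(3))
T=(.4616,-.3595)
chain([((T[0],T[1],.09),down(-1.5)),((T[0],T[1],-.021),down(-1.5))])
E
```

```text
9.8333 [ 0.49430972 -0.34642358  0.13330274] 0.0496745728391633
0.79 [ 0.339 -0.554  0.016]
0.59 [ 0.464 -0.329  0.016]
0.57 [ 0.255 -0.249  0.016]
0.75 [246.6, 206.2, 137.4, 112.1] [[0.397, -0.3], [0.526, -0.303], [0.526, -0.416], [0.384, -0.413]] [ 0.4583 -0.3583] [0.129 0.113 0.142 0.113]
0.62 [58.9, 146.3, 117.7, 175.1] [[0.221, -0.227], [0.33, -0.212], [0.33, -0.36], [0.205, -0.38]] [ 0.2716 -0.2945] [0.11  0.148 0.127 0.154]
[-16.0, -35.0, 43.0] [0.0, -0.0, 0.2] len 58 ang 0.2
[0.0, 0.0, 111.0] [0.0, 0.0, 0.0] len 111 ang 0.0
```

jog_arm(plan=[{"x":-16,"y":-35,"z":25,"ax":0,"ay":0,"az":0},{"x":-16,"y":-35,"z":43,"ax":0,"ay":0,"az":0},{"x":-16,"y":-35,"z":75,"ax":0,"ay":0,"az":0},{"x":-16,"y":-35,"z":105,"ax":0,"ay":0,"az":0},{"x":-16,"y":-35,"z":130,"ax":0,"ay":0,"az":0}])

```text
t: 10.45
ee_pos: [0.4617, -0.3579, 0.0016]
eef_rot: [-3.141, -0.001, 1.551]
wrist_force: [-0.5, -0.3, -0.1]
opening: 0.0498
```

jog_arm(plan=[{"x":0,"y":0,"z":10,"ax":0,"ay":0,"az":0},{"x":0,"y":0,"z":17,"ax":0,"ay":0,"az":0},{"x":0,"y":0,"z":22,"ax":0,"ay":0,"az":0},{"x":0,"y":0,"z":24,"ax":0,"ay":0,"az":0},{"x":0,"y":0,"z":24,"ax":0,"ay":0,"az":0}])

```text
t: 10.87
ee_pos: [0.4618, -0.3599, -0.0201]
eef_rot: [3.141, 0.001, 1.55]
wrist_force: [-0.1, -0.3, 0.7]
opening: 0.0493
```

jog_arm(plan=[{"x":0,"y":0,"z":1,"ax":0,"ay":0,"az":0},{"x":0,"y":0,"z":3,"ax":0,"ay":0,"az":0},{"x":0,"y":0,"z":3,"ax":0,"ay":0,"az":0},{"x":0,"y":0,"z":3,"ax":0,"ay":0,"az":0}])

```text
t: 11.2
ee_pos: [0.4619, -0.3605, -0.0228]
eef_rot: [3.14, 0.001, 1.549]
wrist_force: [1.7, 0.8, 5.4]
opening: 0.0497
```

jog_arm(plan=[{"x":0,"y":0,"z":0,"ax":0,"ay":0,"az":0},{"x":0,"y":0,"z":0,"ax":0,"ay":0,"az":0},{"x":0,"y":0,"z":0,"ax":0,"ay":0,"az":0},{"x":0,"y":0,"z":0,"ax":0,"ay":0,"az":0}], hand=0.25)

```text
t: 11.53
ee_pos: [0.4608, -0.3597, -0.024]
eef_rot: [-3.141, -0.0, 1.549]
wrist_force: [-0.8, -0.5, -0.3]
opening: 0.0658
```

jog_arm(plan=[{"x":0,"y":0,"z":-10,"ax":0,"ay":0,"az":0},{"x":0,"y":0,"z":-40,"ax":0,"ay":0,"az":0},{"x":0,"y":0,"z":-80,"ax":0,"ay":0,"az":0},{"x":0,"y":0,"z":-120,"ax":0,"ay":0,"az":0},{"x":0,"y":0,"z":-160,"ax":0,"ay":0,"az":0}])

```text
t: 11.95
ee_pos: [0.4605, -0.3594, 0.1382]
eef_rot: [-3.141, -0.0, 1.549]
wrist_force: [0.7, 0.2, -0.7]
opening: 0.0658
```

```bash
python3 - <<'E'
from h import *
st=bot.read_state();print(st['t'],st['ee_pos'],st['qpos'].round(2),st['opening'])
p=bot.capture("wrist")
for r in bot.regions_of(p,"lens")[:2]: print(r['score'],np.round(r['rect']),at(p,r['rect'][:2],.026).round(4))
b=np.array([.6317,.0519,.1409]);print('joy0',wb(b,(-45,-12,139)))
E
```

```text
11.95 [ 0.46048079 -0.35940424  0.13821635] [-0.68  0.43  1.76 -0.    0.95 -0.66] 0.06582723747072333
0.55 [284. 194.  54.  50.] [ 0.4607 -0.3574  0.026 ]
joy0 [0.58883116 0.03369938 0.139     ]
```

The lens is in the tray at (0.461,-0.357). For the joystick I'll lean the tool 30° with its body towards -y, so body and camera stay clear of the lamp head, and grip the knob with the jaws along base x.

```bash
cat >> h.py <<'E'
def lean2(psi,tilt):
    M=lean(psi,tilt); M[:,0]*=-1; M[:,1]*=-1; return M
B=np.array([.6317,.0519,.1409])
E
python3 - <<'E'
from h import *
N=lean2(98,30); G=wb(B,(-45,-12,139)); z=N[:,2]
T=G+.054*z
print(G,N.round(2).tolist(),T)
chain([((.50,-.20,.24),lean2(96,15)),(T-.10*z+[0,-.02,.03],N),(T-.08*z,N),(T,N)])
E
```

```text
[0.58883116 0.03369938 0.139     ] [[-0.12, 0.99, -0.07], [0.86, 0.14, 0.5], [0.5, -0.0, -0.87]] [0.58507349 0.06043662 0.09223463]
[163.0, 33.0, -97.0] [1.5, 15.4, -7.1] len 192 ang 17.1
[166.0, 111.0, 77.0] [0.8, 15.0, -1.9] len 214 ang 15.1
[2.0, 3.0, 56.0] [0.0, 0.0, 0.0] len 56 ang 0.0
[0.0, -0.0, 80.0] [0.0, 0.0, 0.0] len 80 ang 0.0
```

jog_arm(plan=[{"x":33,"y":7,"z":-20,"ax":0,"ay":3,"az":-2},{"x":66,"y":14,"z":-40,"ax":0,"ay":6,"az":-4},{"x":99,"y":21,"z":-60,"ax":1,"ay":10,"az":-6},{"x":132,"y":28,"z":-80,"ax":1,"ay":13,"az":-7},{"x":163,"y":33,"z":-97,"ax":1.5,"ay":15.4,"az":-7}], hand=0.25)

```text
t: 12.47
ee_pos: [0.4978, -0.1962, 0.2346]
eef_rot: [-3.133, -0.272, 1.672]
wrist_force: [1.4, 0.4, -0.3]
opening: 0.0658
```

jog_arm(plan=[{"x":32,"y":21,"z":14,"ax":0,"ay":3,"az":-1},{"x":64,"y":43,"z":28,"ax":0,"ay":6,"az":-1},{"x":96,"y":64,"z":42,"ax":0,"ay":10,"az":-2},{"x":126,"y":84,"z":56,"ax":1,"ay":13,"az":-2},{"x":150,"y":100,"z":66,"ax":1,"ay":15,"az":-2}])

```text
t: 12.88
ee_pos: [0.5805, -0.0238, 0.2078]
eef_rot: [-3.126, -0.535, 1.705]
wrist_force: [-0.2, -1.0, -0.3]
opening: 0.0658
```

```bash
python3 - <<'E'
from h import *
st=bot.read_state();print(st['t'],st['ee_pos'],st['qpos'].round(2))
p=bot.capture("wrist"); save(p,'w5.png',1.2)
for n in ("joystick","lock_grip"):
  for r in bot.regions_of(p,n)[:2]: print(n,r['score'],np.round(r['rect']))
K=[wb(B,(-45+a,-12+b,z)) for z in(161,116) for a,b in((0,0),(13,0),(-13,0),(0,13),(0,-13))]
print('knob px*1.2',(px(p,K)*1.2).round(0).tolist())
N=lean2(98,30); G=wb(B,(-45,-12,139)); z=N[:,2]; T=G+.054*z
chain([(T-.08*z,N),(T,N)])
E
```

```text
12.8833 [ 0.58050732 -0.02378156  0.20775339] [-0.33  0.48  1.62  0.48  1.35 -0.65]
joystick 0.73 [348. 117. 280. 234.]
lock_grip 0.84 [244. 239.  45.  22.]
knob px*1.2 [[365.0, 219.0], [384.0, 219.0], [346.0, 219.0], [365.0, 201.0], [365.0, 237.0], [362.0, 237.0], [378.0, 237.0], [346.0, 237.0], [362.0, 222.0], [362.0, 253.0]]
[14.0, 18.0, 61.0] [-0.8, -0.5, -0.2] len 66 ang 1.0
[0.0, -0.0, 80.0] [0.0, 0.0, 0.0] len 80 ang 0.0
```

View pics/w5.png

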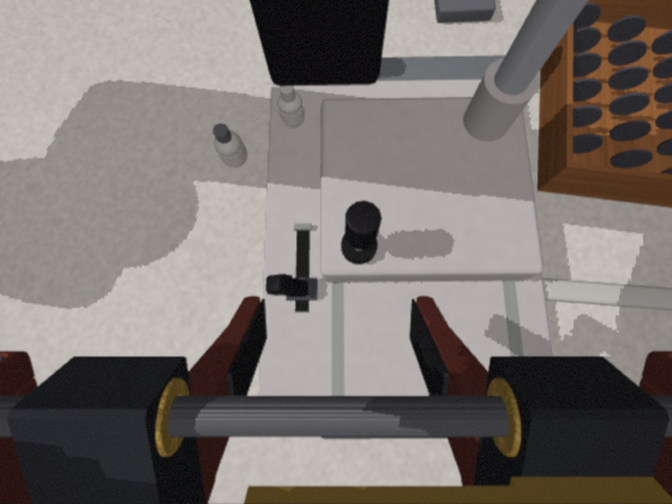

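The knob top shows at (362,217) against a predicted (365,219), so the approach stands. Lock grip at (285,287).

jog_arm(plan=[{"x":14,"y":17,"z":30,"ax":-0.8,"ay":0,"az":0},{"x":14,"y":17,"z":61,"ax":-0.8,"ay":-0.5,"az":0},{"x":14,"y":17,"z":90,"ax":-0.8,"ay":-0.5,"az":0},{"x":14,"y":17,"z":115,"ax":-0.8,"ay":-0.5,"az":0},{"x":14,"y":17,"z":136,"ax":-0.8,"ay":-0.5,"az":0}])

```text
t: 13.45
ee_pos: [0.583, 0.0563, 0.0972]
eef_rot: [-3.141, -0.522, 1.705]
wrist_force: [-0.3, 0.4, 0.5]
opening: 0.0656
```

jog_arm(plan=[{"x":0,"y":0,"z":3,"ax":0,"ay":0,"az":0},{"x":0,"y":0,"z":3,"ax":0,"ay":0,"az":0},{"x":0,"y":0,"z":3,"ax":0,"ay":0,"az":0},{"x":0,"y":0,"z":3,"ax":0,"ay":0,"az":0},{"x":0,"y":0,"z":3,"ax":0,"ay":0,"az":0}], hand=1, newtons=20)

```text
t: 13.87
ee_pos: [0.5851, 0.0569, 0.0971]
eef_rot: [3.139, -0.522, 1.706]
wrist_force: [1.0, 0.3, -0.4]
opening: 0.0357
```

jog_arm(plan=[{"x":0,"y":0,"z":0,"ax":0,"ay":0,"az":0},{"x":0,"y":0,"z":0,"ax":0,"ay":0,"az":0}])

```text
t: 14.03
ee_pos: [0.5862, 0.0573, 0.0967]
eef_rot: [3.137, -0.522, 1.706]
wrist_force: [7.1, -0.1, 0.7]
opening: 0.0258
```

```bash
python3 - <<'E'
from h import *
st=bot.read_state();print(st['t'],st['ee_pos'],st['opening'],st['wrist_force'])
P=st['ee_pos'];N=R.from_euler('xyz',st['eef_rot']).as_matrix()
d=np.array([np.sin(B[2]),-np.cos(B[2]),0])
chain([(P+.1*d,N),(P+.121*d,N)])
E
```

```text
14.0333 [0.58616945 0.05732339 0.09668083] 0.02584851992288818 [ 7.09112278 -0.08802362  0.67350472]
[-87.0, 1.0, -50.0] [0.0, 0.0, 0.0] len 100 ang 0.0
[-18.0, 0.0, -10.0] [0.0, 0.0, 0.0] len 21 ang 0.0
```

jog_arm(plan=[{"x":-10,"y":0,"z":-6,"ax":0,"ay":0,"az":0},{"x":-28,"y":0,"z":-16,"ax":0,"ay":0,"az":0},{"x":-48,"y":0,"z":-28,"ax":0,"ay":0,"az":0},{"x":-68,"y":0,"z":-39,"ax":0,"ay":0,"az":0},{"x":-87,"y":1,"z":-50,"ax":0,"ay":0,"az":0}])

```text
t: 14.45
ee_pos: [0.601, -0.0419, 0.0967]
eef_rot: [3.136, -0.523, 1.706]
wrist_force: [6.6, 6.8, -0.4]
opening: 0.0254
```

jog_arm(plan=[{"x":-4,"y":0,"z":-2,"ax":0,"ay":0,"az":0},{"x":-8,"y":0,"z":-4.5,"ax":0,"ay":0,"az":0},{"x":-12,"y":0,"z":-7,"ax":0,"ay":0,"az":0},{"x":-15,"y":0,"z":-8.5,"ax":0,"ay":0,"az":0},{"x":-15,"y":0,"z":-8.5,"ax":0,"ay":0,"az":0}])

```text
t: 14.87
ee_pos: [0.6035, -0.0588, 0.0967]
eef_rot: [3.136, -0.522, 1.706]
wrist_force: [8.8, -0.4, 2.4]
opening: 0.0253
```

jog_arm(plan=[{"x":-2,"y":0,"z":-1,"ax":0,"ay":0,"az":0},{"x":-2,"y":0,"z":-1,"ax":0,"ay":0,"az":0},{"x":-2,"y":0,"z":-1,"ax":0,"ay":0,"az":0}])

```text
t: 15.12
ee_pos: [0.6038, -0.0605, 0.0967]
eef_rot: [3.136, -0.522, 1.707]
wrist_force: [8.9, 2.2, 2.7]
opening: 0.0256
```

jog_arm(plan=[{"x":-2,"y":0,"z":-1,"ax":0,"ay":0,"az":0},{"x":-3.5,"y":0,"z":-2,"ax":0,"ay":0,"az":0},{"x":-3.5,"y":0,"z":-2,"ax":0,"ay":0,"az":0}])

```text
t: 15.37
ee_pos: [0.6039, -0.0617, 0.0968]
eef_rot: [3.137, -0.527, 1.706]
wrist_force: [8.9, 13.5, 1.2]
opening: 0.0254
```

jog_arm(plan=[{"x":-2,"y":0,"z":-1,"ax":0,"ay":0,"az":0},{"x":-3.5,"y":0,"z":-2,"ax":0,"ay":0,"az":0},{"x":-3.5,"y":0,"z":-2,"ax":0,"ay":0,"az":0}])

```text
t: 15.62
ee_pos: [0.6041, -0.0635, 0.0963]
eef_rot: [3.138, -0.53, 1.706]
wrist_force: [10.7, 23.0, -3.4]
opening: 0.0256
```

The force rose to 23 N with almost no motion after ≈119 mm of travel, so the carriage is home. Release and back out.

jog_arm(plan=[{"x":3.5,"y":0,"z":2,"ax":0,"ay":0,"az":0},{"x":3.5,"y":0,"z":2,"ax":0,"ay":0,"az":0},{"x":3.5,"y":0,"z":2,"ax":0,"ay":0,"az":0},{"x":3.5,"y":0,"z":2,"ax":0,"ay":0,"az":0},{"x":3.5,"y":0,"z":2,"ax":0,"ay":0,"az":0}], hand=0.3)

```text
t: 16.03
ee_pos: [0.6014, -0.0651, 0.0953]
eef_rot: [-3.142, -0.523, 1.705]
wrist_force: [-0.3, 0.5, -0.7]
opening: 0.0556
```

jog_arm(plan=[{"x":0,"y":0,"z":-25,"ax":0,"ay":0,"az":0},{"x":0,"y":0,"z":-60,"ax":0,"ay":0,"az":0},{"x":0,"y":0,"z":-95,"ax":0,"ay":0,"az":0},{"x":0,"y":0,"z":-130,"ax":0,"ay":0,"az":0},{"x":0,"y":0,"z":-130,"ax":0,"ay":0,"az":0}])

```text
t: 16.45
ee_pos: [0.6137, -0.1335, 0.214]
eef_rot: [3.131, -0.517, 1.708]
wrist_force: [1.1, 0.1, 0.3]
opening: 0.0614
```

```bash
python3 - <<'E'
from h import *
st=bot.read_state();print(st['t'],st['ee_pos'],st['qpos'].round(2),st['opening'])
N=lean(8,35); G=wb(B,(-115,-40,57)); z=N[:,2]; T=G+.048*z; print(G,T)
chain([((.53,-.19,.25),lean2(75,12)),((.44,-.15,.25),down(25)),((.40,-.10,.25),down(58)),((.38,-.06,.24),lean(3,8)),(T-.13*z+[0,0,.03],lean(8,35)),(T-.10*z,N),(T,N)])
E
```

```text
16.45 [ 0.61367732 -0.13350568  0.21403182] [-0.46  0.56  1.46  0.43  1.44 -0.72] 0.061365899352479505
[ 0.52345702 -0.00385354  0.057     ] [ 5.50720752e-01 -2.18715405e-05  1.76807019e-02]
[-21.0, -90.0, -54.0] [-7.6, -17.5, 21.4] len 107 ang 28.6
[15.0, -97.0, 3.0] [4.2, -11.5, -39.9] len 98 ang 41.7
[62.0, -15.0, 0.0] [0.0, 0.0, -33.0] len 64 ang 33.0
[38.0, 23.0, 10.0] [-2.4, -7.7, -34.9] len 46 ang 35.9
[-86.0, 44.0, 99.0] [-1.8, -27.0, -4.7] len 139 ang 27.5
[17.0, -0.0, 55.0] [0.0, 0.0, 0.0] len 57 ang 0.0
[0.0, 0.0, 100.0] [0.0, 0.0, 0.0] len 100 ang 0.0
```

```bash
python3 - <<'E'
from h import *
N=lean(8,35); G=wb(B,(-115,-40,57)); z=N[:,2]; T=G+.048*z
chain([((.53,-.19,.25),down(18)),((.44,-.16,.25),down(52)),((.40,-.11,.25),down(86)),(T-.15*z+[-.02,0,.06],lean(8,25)),(T-.11*z,N),(T,N)])
E
```

```text
[-21.0, -90.0, -54.0] [3.2, -29.5, -10.1] len 107 ang 31.3
[56.0, -76.0, 0.0] [0.0, 0.0, -34.0] len 95 ang 34.0
[62.0, 15.0, 0.0] [0.0, 0.0, -34.0] len 64 ang 34.0
[-39.0, 101.0, 49.0] [-2.6, -24.9, -11.8] len 119 ang 27.7
[0.0, -3.0, 102.0] [0.0, -10.0, -0.0] len 102 ang 10.0
[-0.0, -0.0, 110.0] [0.0, 0.0, 0.0] len 110 ang 0.0
```

jog_arm(plan=[{"x":-21,"y":-90,"z":-54,"ax":3.2,"ay":-29.5,"az":-10},{"x":-21,"y":-90,"z":-54,"ax":3.2,"ay":-29.5,"az":-10},{"x":-21,"y":-90,"z":-54,"ax":3.2,"ay":-29.5,"az":-10},{"x":-21,"y":-90,"z":-54,"ax":3.2,"ay":-29.5,"az":-10},{"x":-21,"y":-90,"z":-54,"ax":3.2,"ay":-29.5,"az":-10}], hand=0.5)

```text
t: 16.87
ee_pos: [0.5263, -0.1859, 0.2458]
eef_rot: [-3.136, -0.001, 1.888]
wrist_force: [-0.4, 0.2, 0.2]
opening: 0.0441
```

jog_arm(plan=[{"x":56,"y":-76,"z":0,"ax":0,"ay":0,"az":-34},{"x":56,"y":-76,"z":0,"ax":0,"ay":0,"az":-34},{"x":56,"y":-76,"z":0,"ax":0,"ay":0,"az":-34},{"x":56,"y":-76,"z":0,"ax":0,"ay":0,"az":-34},{"x":56,"y":-76,"z":0,"ax":0,"ay":0,"az":-34}])

```text
t: 17.28
ee_pos: [0.4363, -0.1559, 0.2453]
eef_rot: [-3.139, -0.01, 2.486]
wrist_force: [0.3, 0.5, 0.9]
opening: 0.0441
```

jog_arm(plan=[{"x":62,"y":15,"z":0,"ax":0,"ay":0,"az":-34},{"x":62,"y":15,"z":0,"ax":0,"ay":0,"az":-34},{"x":62,"y":15,"z":0,"ax":0,"ay":0,"az":-34},{"x":62,"y":15,"z":0,"ax":0,"ay":0,"az":-34},{"x":62,"y":15,"z":0,"ax":0,"ay":0,"az":-34}])

```text
t: 17.7
ee_pos: [0.3973, -0.1061, 0.2457]
eef_rot: [3.138, -0.01, 3.08]
wrist_force: [-0.2, 0.3, 0.3]
opening: 0.0436
```

```bash
python3 - <<'E'
from h import *
st=bot.read_state();print(st['t'],st['ee_pos'],st['qpos'].round(2),st['opening'])
N=lean(8,35); G=wb(B,(-115,-40,57)); z=N[:,2]; T=G+.048*z
chain([(T-.15*z+[-.02,0,.06],lean(8,25)),(T-.11*z,N),(T,N)])
E
```

```text
17.7 [ 0.39727015 -0.1060772   0.24574541] [-0.29  0.03  2.01  0.    1.11 -1.8 ] 0.04357373821313766
[-43.0, 97.0, 45.0] [-2.2, -25.5, -11.4] len 115 ang 28.0
[0.0, -3.0, 102.0] [0.0, -10.0, -0.0] len 102 ang 10.0
[-0.0, -0.0, 110.0] [0.0, 0.0, 0.0] len 110 ang 0.0
```

jog_arm(plan=[{"x":-43,"y":97,"z":45,"ax":-2.2,"ay":-25.5,"az":-11.4},{"x":-43,"y":97,"z":45,"ax":-2.2,"ay":-25.5,"az":-11.4},{"x":-43,"y":97,"z":45,"ax":-2.2,"ay":-25.5,"az":-11.4},{"x":-43,"y":97,"z":45,"ax":-2.2,"ay":-25.5,"az":-11.4},{"x":-43,"y":97,"z":45,"ax":-2.2,"ay":-25.5,"az":-11.4}])

```text
t: 18.12
ee_pos: [0.4414, -0.0107, 0.1974]
eef_rot: [-3.141, 0.433, -3.004]
wrist_force: [-0.6, -0.0, -1.1]
opening: 0.0441
```

```bash
python3 - <<'E'
from h import *
st=bot.read_state();print(st['t'],st['ee_pos'],st['eef_rot'],st['qpos'].round(2),st['opening'])
p=bot.capture("wrist"); save(p,'w6.png',1.2)
for n in("lock_grip","lock"):
  for r in bot.regions_of(p,n)[:2]: print(n,r['score'],np.round(r['rect'])*1.2)
for s in (0,5,10):
  a=np.array([-115,-45+s,57.]);u=np.array([-.5,0,.866])
  print(s,(px(p,[wb(B,a),wb(B,a+16*u),wb(B,a-30*u)])*1.2).round(0).tolist())
N=lean(8,35)
G=wb(B,(-115,-40,57)); z=N[:,2]; T=G+.048*z
chain([(T-.10*z,N),(T,N)])
E
```

```text
18.1167 [ 0.44142754 -0.01069246  0.19739581] [-3.14142128  0.4329059  -3.0035659 ] [-0.14 -0.05  2.3   0.25  0.48 -2.05] 0.04412791805216947
lock_grip 0.85 [336.  241.2  21.6  30. ]
lock_grip 0.53 [ 14.4 144.   27.6  81.6]
lock 0.69 [331.2 237.6  25.2  26.4]
0 [[329.0, 241.0], [329.0, 244.0], [330.0, 236.0]]
5 [[334.0, 241.0], [334.0, 244.0], [335.0, 236.0]]
10 [[339.0, 241.0], [340.0, 244.0], [339.0, 236.0]]
[1.0, -1.0, 112.0] [-0.3, -10.0, -0.5] len 112 ang 10.0
[0.0, 0.0, 100.0] [0.0, 0.0, 0.0] len 100 ang 0.0
```

View pics/w6.png

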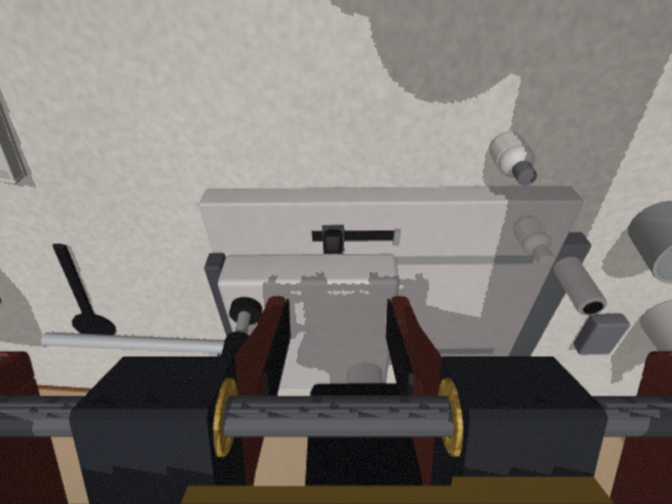

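The grip shows at (333,241), matching the prediction for slide ≈4–5 mm, and the carriage edge at (218,265) touches the stop bar. Approach.

jog_arm(plan=[{"x":1,"y":-1,"z":30,"ax":0,"ay":-5,"az":0},{"x":1,"y":-1,"z":60,"ax":0,"ay":-10,"az":0},{"x":1,"y":-1,"z":90,"ax":0,"ay":-10,"az":0},{"x":1,"y":-1,"z":112,"ax":0,"ay":-10,"az":0},{"x":1,"y":-1,"z":112,"ax":0,"ay":-10,"az":0}])

```text
t: 18.68
ee_pos: [0.5, 0.0081, 0.139]
eef_rot: [-3.123, 0.557, -3.016]
wrist_force: [0.3, 0.8, -0.2]
opening: 0.0441
```

```bash
python3 - <<'E'
from h import *
st=bot.read_state();print(st['t'],st['ee_pos'],st['eef_rot'],st['qpos'].round(2),st['opening'])
N=lean(8,35)
G=wb(B,(-115,-40,57)); z=N[:,2]; T=G+.048*z
chain([(T,N)])
p=bot.capture("wrist")
for r in bot.regions_of(p,"lock_grip")[:2]: print(r['score'],np.round(r['rect']))
for s in (0,5,10):
  a=np.array([-115,-45+s,57.]);u=np.array([-.5,0,.866]); print(s,px(p,[wb(B,a),wb(B,a+16*u)]).round(0).tolist())
print('tip',px(p,st['ee_pos']-.035*R.from_euler('xyz',st['eef_rot']).as_matrix()[:,2]))
E
```

```text
18.6833 [0.49995822 0.00812795 0.13898954] [-3.12294864  0.55699332 -3.01649874] [-0.06  0.17  2.34  0.81  0.11 -2.54] 0.04405993338376332
[22.0, -12.0, 129.0] [-1.5, -3.1, -0.7] len 132 ang 3.5
0.98 [268. 178.  28.  38.]
0 [[262.0, 180.0], [260.0, 184.0]]
5 [[267.0, 180.0], [266.0, 184.0]]
10 [[273.0, 180.0], [272.0, 184.0]]
tip [[283.63449503 266.68878886]]
```

The arm hit its joint limits (q5=0.11, q6=-2.54). From the joint readings I fitted a planar arm model. A lean of about 18° keeps q5≈9° (in range), and the gripper body's back still clears the lamp head's front by about 17 mm. So I'll use 18°, gripping slightly higher on the lug.

```bash
python3 - <<'E'
from h import *
N=lean(8,18)
G=wb(B,(-118,-40.5,62)); z=N[:,2]; T=G+.05*z; print(T)
chain([(T-.10*z+[-.015,0,0],N),(T-.03*z,N),(T,N)])
E
```

```text
[ 0.53585745 -0.00261954  0.01444717]
[26.0, -12.0, 20.0] [-1.5, 14.0, -0.8] len 35 ang 14.1
[-14.0, -2.0, 75.0] [0.0, 0.0, 0.0] len 76 ang 0.0
[-0.0, -0.0, 30.0] [0.0, 0.0, 0.0] len 30 ang 0.0
```

jog_arm(plan=[{"x":26,"y":-12,"z":20,"ax":0,"ay":5,"az":0},{"x":26,"y":-12,"z":20,"ax":-1.5,"ay":14,"az":-0.8},{"x":26,"y":-12,"z":20,"ax":-1.5,"ay":14,"az":-0.8},{"x":26,"y":-12,"z":20,"ax":-1.5,"ay":14,"az":-0.8},{"x":26,"y":-12,"z":20,"ax":-1.5,"ay":14,"az":-0.8}])

```text
t: 19.2
ee_pos: [0.4915, -0.0084, 0.1116]
eef_rot: [-3.137, 0.317, -3.002]
wrist_force: [0.4, -0.6, 0.4]
opening: 0.0441
```

```bash
python3 - <<'E'
from h import *
st=bot.read_state();print(st['t'],st['ee_pos'],st['eef_rot'],st['qpos'].round(2),st['opening'],st['wrist_force'])
N=lean(8,18)
G=wb(B,(-118,-40.5,62)); z=N[:,2]; T=G+.05*z
chain([(T-.03*z,N),(T,N)])
p=bot.capture("wrist")
for r in bot.regions_of(p,"lock_grip")[:2]: print(r['score'],np.round(r['rect']))
for s in (0,5,10):
  a=np.array([-115,-45+s,57.]);u=np.array([-.5,0,.866]); print(s,px(p,[wb(B,a),wb(B,a+16*u)]).round(0).tolist())
E
```

```text
19.2 [ 0.49150887 -0.00841208  0.11158787] [-3.13716904  0.31742988 -3.00205852] [-0.09  0.24  2.2   0.17  0.39 -1.95] 0.04410756667687567 [ 0.40229554 -0.60364423  0.35975849]
[-12.0, -0.0, 76.0] [-0.3, 0.2, -0.0] len 77 ang 0.3
[-0.0, -0.0, 30.0] [0.0, 0.0, 0.0] len 30 ang 0.0
0.93 [282. 228.  24.  38.]
0 [[277.0, 230.0], [277.0, 233.0]]
5 [[283.0, 230.0], [283.0, 233.0]]
10 [[289.0, 230.0], [289.0, 233.0]]
```

jog_arm(plan=[{"x":-12,"y":0,"z":20,"ax":0,"ay":0,"az":0},{"x":-12,"y":0,"z":40,"ax":0,"ay":0,"az":0},{"x":-12,"y":0,"z":60,"ax":0,"ay":0,"az":0},{"x":-12,"y":0,"z":76,"ax":0,"ay":0,"az":0},{"x":-12,"y":0,"z":76,"ax":0,"ay":0,"az":0}])

```text
t: 19.72
ee_pos: [0.5209, -0.0019, 0.0386]
eef_rot: [-3.141, 0.311, -3.003]
wrist_force: [0.5, -0.8, 0.2]
opening: 0.0444
```

jog_arm(plan=[{"x":0,"y":0,"z":8,"ax":0,"ay":0,"az":0},{"x":0,"y":0,"z":16,"ax":0,"ay":0,"az":0},{"x":0,"y":0,"z":24,"ax":0,"ay":0,"az":0},{"x":0,"y":0,"z":30,"ax":0,"ay":0,"az":0},{"x":0,"y":0,"z":30,"ax":0,"ay":0,"az":0}])

```text
t: 20.13
ee_pos: [0.5316, -0.0006, 0.0115]
eef_rot: [-3.14, 0.314, -3.002]
wrist_force: [-1.1, -0.1, 0.7]
opening: 0.0437
```

```bash
python3 - <<'E'
from h import *
st=bot.read_state();print(st['t'],st['ee_pos'],st['eef_rot'],st['qpos'].round(2),st['opening'],st['wrist_force'])
N=lean(8,18)
G=wb(B,(-118,-40.5,62)); z=N[:,2]; T=G+.05*z
chain([(T,N)])
p=bot.capture("wrist"); save(p,'w7.png',1.2)
for r in bot.regions_of(p,"lock_grip")[:1]: print(r['score'],np.round(r['rect']))
E
```

```text
20.1333 [ 0.53158355 -0.00059956  0.01148159] [-3.14027713  0.31358272 -3.00187381] [-0.06  0.51  2.16  0.35  0.18 -2.11] 0.043698064485791645 [-1.08150101 -0.09680172  0.68558057]
[-5.0, -3.0, -2.0] [-0.1, -0.0, 0.0] len 6 ang 0.1
0.79 [279. 284.  41.  59.]
```

View pics/w7.png

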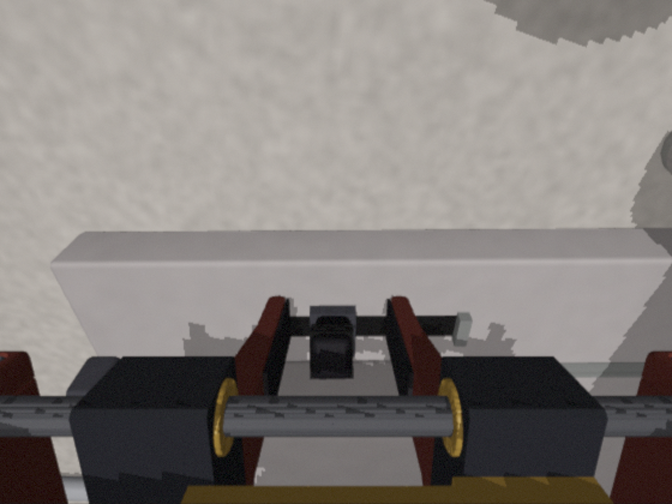

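The lug at (333,345) is between the two open fingers (inner edges 288 and 390). I'll check its position in the tool frame.

```bash
python3 - <<'E'
from h import *
st=bot.read_state();P=st['ee_pos'];M=R.from_euler('xyz',st['eef_rot']).as_matrix()
p=bot.capture("wrist"); u=np.array([-.5,0,.866])
for k in(-20,0,8,16):
    X=wb(B,np.array([-115,-40.5,57])+k*u); print(k,'tool mm',(M.T@(X-P)*1000).round(1),(px(p,X)[0]*1.2).round())
E
```

```text
-20 tool mm [-10.   -2.6 -25.8] [335. 331.]
0 tool mm [ -5.8  -2.7 -45.3] [334. 344.]
8 tool mm [ -4.2  -2.7 -53.1] [334. 351.]
16 tool mm [ -2.5  -2.7 -61. ] [334. 357.]
```

jog_arm(plan=[{"x":-4,"y":-2.5,"z":0,"ax":0,"ay":0,"az":0},{"x":-4,"y":-2.5,"z":0,"ax":0,"ay":0,"az":0},{"x":-4,"y":-2.5,"z":0,"ax":0,"ay":0,"az":0},{"x":-4,"y":-2.5,"z":0,"ax":0,"ay":0,"az":0},{"x":-4,"y":-2.5,"z":0,"ax":0,"ay":0,"az":0}], hand=1, newtons=20)

```text
t: 20.7
ee_pos: [0.5358, -0.0026, 0.0136]
eef_rot: [-3.14, 0.314, -3.002]
wrist_force: [-0.4, -0.4, 2.5]
opening: 0.0158
```

jog_arm(plan=[{"x":0,"y":0,"z":0,"ax":0,"ay":0,"az":0},{"x":0,"y":0,"z":0,"ax":0,"ay":0,"az":0}])

```text
t: 20.87
ee_pos: [0.5357, -0.0026, 0.0136]
eef_rot: [-3.14, 0.314, -3.001]
wrist_force: [-1.2, -1.1, 3.8]
opening: 0.0158
```

```bash
python3 - <<'E'
from h import *
st=bot.read_state();print(st['t'],st['opening'],st['wrist_force'],st['qpos'].round(2))
P=st['ee_pos'];M=R.from_euler('xyz',st['eef_rot']).as_matrix(); d=np.array([-np.sin(B[2]),np.cos(B[2]),0])
print('tip base y',d@(P-[B[0],B[1],0]))
chain([(P+.04*d,M)])
E
```

```text
20.8667 0.015833484893917435 [-1.20250102 -1.07908005  3.82341797] [-0.07  0.51  2.15  0.34  0.19 -2.1 ]
tip base y -0.040459724730874044
[0.0, 40.0, -0.0] [0.0, 0.0, 0.0] len 40 ang 0.0
```

The fingers hold at 15.8 mm, so the lug is gripped at slide ≈4.5 mm. Sliding.

jog_arm(plan=[{"x":0,"y":6,"z":0,"ax":0,"ay":0,"az":0},{"x":0,"y":15,"z":0,"ax":0,"ay":0,"az":0},{"x":0,"y":25,"z":0,"ax":0,"ay":0,"az":0},{"x":0,"y":34,"z":0,"ax":0,"ay":0,"az":0},{"x":0,"y":40,"z":0,"ax":0,"ay":0,"az":0}])

```text
t: 21.28
ee_pos: [0.5298, 0.0374, 0.0136]
eef_rot: [-3.14, 0.314, -3.001]
wrist_force: [-2.4, -2.9, 6.7]
opening: 0.0159
```

jog_arm(plan=[{"x":0,"y":2,"z":0,"ax":0,"ay":0,"az":0},{"x":0,"y":4,"z":0,"ax":0,"ay":0,"az":0},{"x":0,"y":5,"z":0,"ax":0,"ay":0,"az":0},{"x":0,"y":5,"z":0,"ax":0,"ay":0,"az":0}])

```text
t: 21.62
ee_pos: [0.5291, 0.0422, 0.0136]
eef_rot: [-3.14, 0.314, -3.001]
wrist_force: [-3.0, -0.5, 5.8]
opening: 0.0162
```

jog_arm(plan=[{"x":0,"y":2,"z":0,"ax":0,"ay":0,"az":0},{"x":0,"y":3,"z":0,"ax":0,"ay":0,"az":0},{"x":0,"y":3,"z":0,"ax":0,"ay":0,"az":0}])

```text
t: 21.87
ee_pos: [0.5291, 0.0427, 0.0136]
eef_rot: [-3.139, 0.315, -3.004]
wrist_force: [-2.9, -24.3, 7.7]
opening: 0.0155
```

It stopped after 45.7 mm of travel with the force at 24 N, so the lock is at its end stop. Release and withdraw along the tool axis.

jog_arm(plan=[{"x":0,"y":-3,"z":0,"ax":0,"ay":0,"az":0},{"x":0,"y":-3,"z":0,"ax":0,"ay":0,"az":0},{"x":0,"y":-3,"z":0,"ax":0,"ay":0,"az":0},{"x":0,"y":-3,"z":0,"ax":0,"ay":0,"az":0},{"x":0,"y":-3,"z":0,"ax":0,"ay":0,"az":0}], hand=0.5)

```text
t: 22.28
ee_pos: [0.5294, 0.0423, 0.0133]
eef_rot: [-3.14, 0.314, -3.001]
wrist_force: [0.3, -0.9, -0.2]
opening: 0.0428
```

jog_arm(plan=[{"x":0,"y":0,"z":-20,"ax":0,"ay":0,"az":0},{"x":0,"y":0,"z":-50,"ax":0,"ay":0,"az":0},{"x":0,"y":0,"z":-85,"ax":0,"ay":0,"az":0},{"x":20,"y":0,"z":-120,"ax":0,"ay":0,"az":0},{"x":50,"y":0,"z":-140,"ax":0,"ay":0,"az":0}])

```text
t: 22.7
ee_pos: [0.4421, 0.0299, 0.1346]
eef_rot: [-3.139, 0.321, -3.0]
wrist_force: [-0.5, -0.2, 0.2]
opening: 0.0441
```

```bash
python3 - <<'E'
from h import *
st=bot.read_state();print(st['t'],st['ee_pos'],st['opening'],st['wrist_force'])
p=bot.capture("wrist")
for r in bot.regions_of(p,"lock_grip")[:1]: print(r['score'],np.round(r['rect']))
for s in (40,45,50):
  a=np.array([-115,-45+s,57.]);u=np.array([-.5,0,.866]); print(s,px(p,[wb(B,a),wb(B,a+8*u)]).round(0).tolist())
q=bot.capture("top")
for r in bot.regions_of(q,"lens")[:2]: print('lens',r['score'],np.round(r['rect']),at(q,r['rect'][:2],.026).round(3))
for r in bot.regions_of(q,"lamp_head")[:1]: print('lamp',np.round(r['rect']),'pred home',px(q,wb(B,(-70,-20,325))))
for n in("pot","drops_b","pump","tissues","occluder","lens_case"):
  for r in bot.spot_in(q,n)[:1]: print(n,np.round(r['rect']))
im=q['image'][:,:,::-1]; a=cv2.resize(im[110:300,180:420],None,fx=3.1,fy=3.1,interpolation=cv2.INTER_CUBIC); cv2.imwrite('pics/end.png',a)
E
```

```text
22.7 [0.44214137 0.02989422 0.13457015] 0.044115419864612475 [-0.50600534 -0.21246016  0.19944483]
0.75 [283. 249.  19.  28.]
40 [[273.0, 250.0], [273.0, 251.0]]
45 [[278.0, 250.0], [278.0, 251.0]]
50 [[283.0, 250.0], [283.0, 251.0]]
lens 0.64 [371. 219.  20.  14.] [ 0.468 -0.356  0.026]
lamp [270. 183.  27.  28.] pred home [[268.98684437 180.3937573 ]]
pot [184. 206.  22.  17.]
drops_b [225. 206.  10.   5.]
pump [150. 167.  29.  22.]
tissues [405. 164.  38.  39.]
occluder [357. 157.  14.  46.]
lens_case [177. 160.  14.  19.]
```

View pics/end.png

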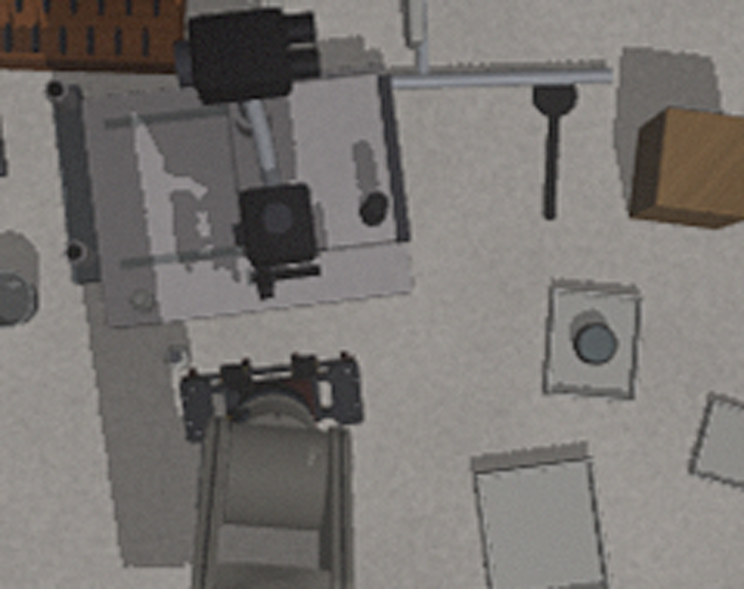

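The final view shows the lens flat in the middle tray (595,343), the carriage against the stop bar (395,160), the lock grip at the far end of its slot (266,285), and the drops bottle still standing by the base (175,355). The grip is at pixel column 283, which is where slide 50 mm predicts it. Handing in.

```bash
python3 -c "
from rig import bot
print(bot.hand_in(), bot.read_state()['t'])"
```

```text
the job is handed in; nothing more can be done
the job is handed in; nothing more can be done
```

I did all three steps in order and handed the job in at about 23 s. Hand-in reports no verdict, so these are my own last checks:

- **Lens:** it lies flat and released near the centre of the 130x110 mm tray. After release, the wrist camera put it within about 2 mm of where I placed it.
- **Carriage:** it moved about 119 mm. The force then rose to 23 N with almost no motion, and the last picture shows it against the end stop.
- **Lock grip:** it moved 45.7 mm from an estimated start of 4.5 mm, then met 24 N. In the wrist picture it sits where 50 mm of slide predicts.
- **Bystanders:** those I checked in the last top view stand where they did at the start. I did not check the drops bottle on the ledge (`drops_a`) by number. The arm touched nothing when I handed in.

Some things disagreed or went wrong on the way:

- **Fingertips:** they sat about 35 mm behind the stated TCP. My first close on the lens passed above it without moving it, and I corrected for the offset from then on.
- **Lock approach:** the recommended lean of 30 to 40 degrees ran the wrist joints into their limits. I used 18 degrees instead, with a computed clearance of about 17 mm to the lamp head, and saw no contact.
- **Last lens reading:** the final top view read the lens about 7 mm off the wrist measurement in x. Both readings are well inside the allowed area.

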